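# Butt the filter module to the lamp and hold the green cell in the light path

### The arm

A 6-joint arm with a two-finger parallel gripper is mounted at the origin on the work surface. World frame = base frame: x ahead of the robot, y to its left, z up, the work surface at z = 0. Lengths are in m, angles in rad, forces in N, time in s.
With the tool pointing down it reaches from about 0.3 to 0.75 m from the base axis. Payload 8.5 kg.
Tool frame: the origin (TCP) lies on the centre line of the jaws, within the pads' length; the fingertips stand 19 mm ahead of it and the grasp point (between the pads) is the TCP (robot.nose_length is the distance from the TCP to the fingertips, in m); z points along the fingers, y is the direction in which the jaws open and shut (so a half turn about z gives the same grasp; the last joint's range is limited). The gripper opens to 88 mm and grips with 3 to 60 N. Pads are 18 mm wide; open, the fingers measure 123 mm over their backs; the gripper's body (75 mm by 187 mm) begins 45 mm behind the grasp point.
Start: joints at [0.972, 0.381, 1.297, -0, 1.464, -0.215], TCP at [0.206, 0.51, 0.258] pointing down, gripper open.
Joint ranges: [-3.11, 3.11], [-0.89, 2.33], [0.22, 2.48], [-1.42, 4.56], [0.17, 2.85], [-2.88, 2.88]. Speed limits (rad/s): [2.39, 2.39, 3.14, 3.14, 3.14, 3.14].

### API

Orientations are given as a rotation vector (axis times angle).
In Python, from station import robot gives the robot as it stands. Calls block until the motion is done:
- robot.move_ptp(position, orientation): joint-space move of the TCP to a pose.
- robot.move_l(position, frame=None, speed=0.15): straight line of the TCP; frame=None keeps the orientation; speed is the mean speed in m/s.
- robot.move_j(angles): joint-space move.
- robot.grip(opening, force=None): opening from 0.0 (shut) to 1.0 (fully open); force is the grip in N (None keeps the last); returns when the fingers have stopped.
- robot.wait(seconds).
- robot.inverse_kinematics(position, orientation): joint angles nearest the present ones, or None.
- robot.sense(): the state.
- robot.get_image(name): name is "scene" or "top" or "wrist"; returns the picture (384x512x3 uint8, red, green, blue); there is no depth.
- robot.camera_info(name): a dict with "K" (3x3 intrinsics, pixels), "dist_coeffs" ([k1, k2, p1, p2, k3] as OpenCV has them; the pictures are not rectified), "R" (3x3) and "t" (3): a world point X has camera coordinates R X + t. Camera axes: x right, y down, z forward; pixel columns grow to the right and rows downward; lengths in m; the calibration is good to about 2 mm. A picture is of the moment at which its call begins: read the wrist's pose just before it. camera_info takes no time and is no camera call; for the wrist camera it gives the pose at the moment of the call.
A pose or a line that the arm cannot do raises robot.Unreachable and nothing moves.
- robot.sign_off(): hands the job in, once; it reports no verdict.
The state is a dict: "t": time; "q": joint angles; "qd": joint speeds; "effort": joint torques, N m; "position": TCP position; "orientation": TCP orientation; "wrist_force": force on the tool from outside, world axes, zero at the start; "moment": the same for the moment, N m; "opening": opening from 0.0 (shut) to 1.0 (fully open).
Only numpy, scipy, OpenCV 4.12 (cv2) and the standard library are available. Lean on these libraries where they do the work, as an engineer would, in place of code of your own. Each camera call takes 0.05 s, during which the arm holds its last target. There are 200 camera calls.

### The job

On the open bench photometer, first slide the blue filter module along its guides until it butts flush against the lamp housing, with no gap left. Then take the green glass reference cell out of the red rack, gripping it only by its two frosted faces and never touching its clear windows, and hold it upright in the light path, centred in the open space between the filter module's exit tube and the detector's tube at their height, with its windows square to the beam and the glass touching nothing but the fingers. Finish while holding it there, still; keep the cell from knocking the photometer or module, and leave the other cells and everything else on the bench where they are.

Things in the scene. Friction and masses are not known exactly. Their poses are not given: they have to be found in the camera images.
- photometer: Open bench photometer, fixed. Origin: centre of its underside; z up, y along the beam towards the lamp, x across it. Base plate 120 (x) x 370 (y) mm, top at z = 14 mm. Two guide lips for the module (x = +-27 to +-34 mm, y = -75 to +85 mm, tops at z = 20 mm; 2 mm play each side). Pale grey housings 90 mm wide (x), tops at z = 99 mm (a knob on the detector: 105 mm). Beam at x = 0, z = 60 mm.
- lamp_face (a point): Centre of the lamp housing's flat face that the module must butt against: in the photometer's frame x = 0, y = +90 mm, z = 60 mm, axes as the photometer's. The housing (90 x 90 mm, 99 mm high) extends from it to y = +180 mm.
- detector_port (a point): Tip of the detector's aluminium entrance tube (22 mm diameter): in the photometer's frame x = 0, y = -72 mm, z = 60 mm, axes as the photometer's. The detector housing (90 x 100 mm, 99 mm high) extends from y = -80 to -180 mm.
- filter_module: Loose blue block, 0.4 kg, 50 (x) x 60 (y) x 85 (z) mm, on the base plate (z = 14 to 99 mm) between the lips; slides easily along y on slick feet. Origin: centre of underside, axes as the photometer's. Flush when its origin is at y = +60 mm in the photometer's frame; gap 15 to 35 mm at first. Exit tube (22 mm wide, 8 long) on its -y face. Grip it across x near the top or push its -y face.
- light_path (a point): The point in the light beam where the cell's middle is to be held: in the photometer's frame x = 0, y = -25 mm, z = 60 mm, axes as the photometer's. It is midway between the tip of the detector's tube and, once the module is flush, the tip of the module's exit tube (94 mm between the tips).
- green_cell: Green glass reference cell, solid, about 33 g, 12.5 (x) x 22.5 (y) x 45 (z) mm, standing in a slot of the rack. Origin: centre of its underside. Its two large faces at x = +-6.25 mm are frosted (pale, matt): grip here, closing along its x. Its two narrow end faces at y = +-11.25 mm are the clear polished windows; the beam must pass along its y (either way round).
- green_cell_mid (a point): Middle of the green cell, 22.5 mm above its underside, axes as the cell's.
- green_cell_windows: The two clear windows of the green cell (its end faces at y = +-11.25 mm, 10 mm wide); the robot must not touch them. Same origin and axes as the green cell.
- cell_rack: Red cell rack, fixed, 56 (x) x 148 (y) x 20 (z) mm; origin: centre of its underside. Three slots in a row along y (-48, 0, +48 mm), each 14.7 x 24.7 mm, 14 mm deep (floor 6 mm above the bench). A cell stands in each, windows facing along the rack's y, its top 51 mm above the bench, 31 mm above the rack. Which cell is in which slot varies.
- amber_cell: Amber reference cell, same shape as the green one, in another slot; leave it. Origin: centre of its underside.
- blue_cell: Blue reference cell, same shape as the green one, in another slot; leave it. Origin: centre of its underside.
- marker_pen: Marker pen lying on the bench, 130 mm long (x), 15 mm thick, leave it. Origin: under its middle.
- reagent_bottle: Small closed jar with a blue cap, 56 mm diameter, 115 mm high, leave it. Origin: centre of its underside.
- tip_box: Red box of pipette tips, 85 (x) x 120 (y) x 68 (z) mm, leave it. Origin: centre of its underside.
- forceps: Steel forceps lying on the bench, 135 mm long (x), 9 mm high, leave them. Origin: under their middle.
Not all that is in view belongs to the job. There is more than one size of the filter_module; the job needs the middle-sized.

How it is judged:
By the outcome, as a careful person would: the job done as asked, in the order asked, and still so for the second after the job is handed in, while the arm keeps its last pose, push and grip.
It also fails if it takes over 64 s, if anything falls off the work surface, if the arm or the gripper's body presses on something with over 40 N, if the wrist force passes 120 N, or if a joint passes its speed limit or range.

## Working session

There is one attempt and no reset: what is moved stays moved. The work goes in short steps, each a Python script; the robot and the scene stay as the last script left them, time stands still between calls to the robot, and variables do not carry over. Pictures are saved under pics/ and viewed, about 8 in all and at most 12, crops included, and the job is handed in when it is done.

```bash
mkdir -p pics; ls
python3 - <<'E'
from station import robot
import cv2, numpy as np
for n in ("scene","top"):
    im=robot.get_image(n); cv2.imwrite(f"pics/{n}0.png",im[:,:,::-1]); 
    c=robot.camera_info(n); np.set_printoptions(precision=4,suppress=True); print(n,c)
a=cv2.imread("pics/top0.png"); cv2.imwrite("pics/top0b.png",cv2.resize(a,(800,600),interpolation=cv2.INTER_CUBIC))
print(robot.sense())
E
```

```text
pics
scene {'K': array([[457.9435,   0.    , 251.7704],
       [  0.    , 457.9435, 187.2267],
       [  0.    ,   0.    ,   1.    ]]), 'dist_coeffs': array([-0.0371,  0.    ,  0.    ,  0.    ,  0.    ]), 'R': array([[ 0.8433,  0.5373,  0.0156],
       [ 0.3499, -0.5268, -0.7746],
       [-0.408 ,  0.6587, -0.6322]]), 't': array([-0.4451, -0.2226,  1.4268])}
top {'K': array([[376.4544,   0.    , 255.725 ],
       [  0.    , 376.4544, 196.3469],
       [  0.    ,   0.    ,   1.    ]]), 'dist_coeffs': array([-0.0186,  0.    ,  0.    ,  0.    ,  0.    ]), 'R': array([[-0.0231, -0.9997, -0.0008],
       [-0.9968,  0.0231, -0.0765],
       [ 0.0765, -0.001 , -0.9971]]), 't': array([-0.1001,  0.5994,  1.0883])}
{'t': 0.1, 'q': array([ 0.9717,  0.3812,  1.2981,  0.    ,  1.4636, -0.2153]), 'qd': array([-0.0005, -0.0012, -0.0017,  0.001 ,  0.0009, -0.0004]), 'effort': array([  0.0034, -43.8647, -22.4916,   0.0715,   0.0342,  -0.    ]), 'position': array([0.2058, 0.5098, 0.2572]), 'orientation': array([-0.5991, -3.0834,  0.0019]), 'wrist_force': array([ 0.0763, -0.3978,  0.2125]), 'moment': array([ 0.008 , -0.0191, -0.0007]), 'opening': 1.00051689057936}
```

View pics/top0b.png

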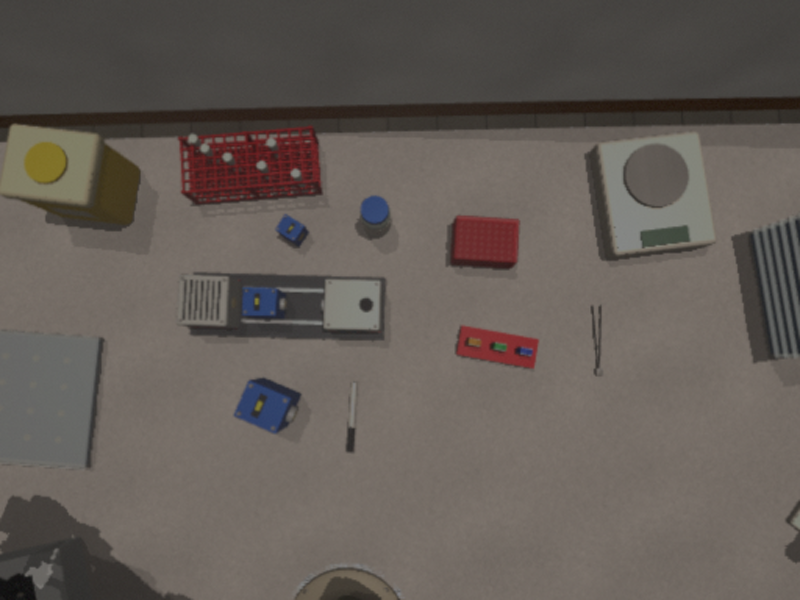

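View pics/scene0.png

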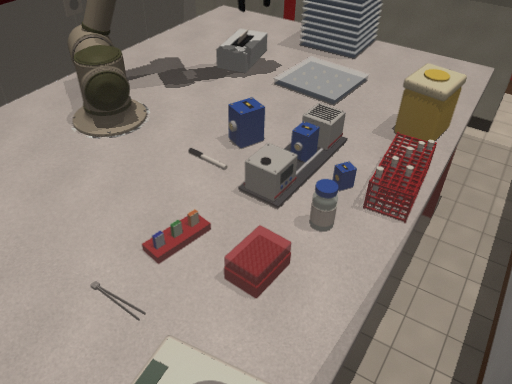

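The pictures show the photometer at about (282,305) in the enlarged top view, with the lamp on the left (+y) and the detector on the right. The red rack is at (499,347), with the green cell in its middle slot.

Look-alikes, in enlarged top pixels:
- **Filter modules:** small blue block (291,230), large blue block (267,405), and the middle-sized one on the photometer guides (260,302), which I choose.
- **Cells:** amber (474,342), blue (526,351), and green (499,347), which I choose.
- **Red items:** tip box (486,241) and tube rack (250,165) are not the cell rack.

Next I measure coarse positions and look closer with the wrist camera.

```bash
cat > h.py <<'E'
from station import robot
import numpy as np, cv2
from scipy.spatial.transform import Rotation as Rt
np.set_printoptions(precision=4,suppress=True)
def cast(c,uv,z):
    p=cv2.undistortPoints(np.array(uv,float).reshape(-1,1,2),c["K"],c["dist_coeffs"]).reshape(-1,2)
    d=np.c_[p,np.ones(len(p))]@c["R"]; o=-c["R"].T@c["t"]
    return o+d*((np.reshape(z,(-1,1))-o[2])/d[:,2:])
def proj(c,X):
    return cv2.projectPoints(np.array(X,float).reshape(-1,3),cv2.Rodrigues(c["R"])[0],c["t"],c["K"],c["dist_coeffs"])[0].reshape(-1,2)
def down(jaw):  # tool down, jaw (y) axis at world angle
    y=np.array([np.cos(jaw),np.sin(jaw),0]); z=np.array([0,0,-1.]); x=np.cross(y,z)
    return Rt.from_matrix(np.c_[x,y,z]).as_rotvec()
def rect(mask,near=None):
    cs=cv2.findContours(mask.astype(np.uint8),cv2.RETR_EXTERNAL,cv2.CHAIN_APPROX_NONE)[0]
    return sorted(cs,key=cv2.contourArea,reverse=True)
E
python3 - <<'E'
from h import *
c=robot.camera_info("top")
s=1.5625
print(cast(c,np.array([[260,302]])/s,.099), cast(c,np.array([[205,301],[353,305]])/s,.099), cast(c,np.array([[499,347],[462,343],[536,353]])/s,.02))
print(Rt.from_rotvec(robot.sense()["position"]*0+robot.sense()["orientation"]).as_matrix())
w=robot.camera_info("wrist"); print(w, -w["R"].T@w["t"])
P=cast(c,np.array([[282,305]])/s,.0)[0]
for jaw in (0,np.pi):
  for x in (P[0]-.1,P[0]-.05,P[0]): print(jaw,x,robot.inverse_kinematics([x,P[1],.40],down(jaw)))
E
```

```text
[[0.6053 0.1319 0.099 ]] [[ 0.6093  0.2292  0.099 ]
 [ 0.5962 -0.032   0.099 ]] [[ 0.5168 -0.2996  0.02  ]
 [ 0.526  -0.2301  0.02  ]
 [ 0.5039 -0.369   0.02  ]]
[[-0.9273  0.3744 -0.0008]
 [ 0.3744  0.9273 -0.0011]
 [ 0.0003 -0.0013 -1.    ]]
{'K': array([[280.7802,   0.    , 252.0967],
       [  0.    , 280.7802, 190.1687],
       [  0.    ,   0.    ,   1.    ]]), 'dist_coeffs': array([-0.0457,  0.    ,  0.    ,  0.    ,  0.    ]), 'R': array([[ 0.3748,  0.9271, -0.0002],
       [ 0.8842, -0.3574,  0.3008],
       [ 0.2788, -0.1129, -0.9537]]), 't': array([-0.5497, -0.0418,  0.3893])} [0.1344 0.5386 0.3838]
0 0.5074214250349816 [-0.0092  0.2659  1.0664 -0.      1.8092 -0.0092]
0 0.5574214250349815 [-0.0084  0.3633  0.9249 -0.      1.8534 -0.0084]
0 0.6074214250349815 [-0.0077  0.4665  0.7606 -0.      1.9145 -0.0077]
3.141592653589793 0.5074214250349816 None
3.141592653589793 0.5574214250349815 None
3.141592653589793 0.6074214250349815 None
```

Run:
```python
from h import *
def snap(n):
    c=robot.camera_info("wrist"); im=robot.get_image("wrist")[:,:,::-1].copy()
    cv2.imwrite(f"pics/{n}.png",im); np.savez(f"pics/{n}.npz",**c); return im
robot.move_ptp([.60,.13,.29],down(-.05)); robot.wait(.3); snap("w_ph")
robot.move_ptp([.517,-.26,.20],down(-.158)); robot.wait(.3); snap("w_rk")
a=np.hstack([cv2.imread("pics/w_ph.png"),cv2.imread("pics/w_rk.png")]); cv2.imwrite("pics/w_both.png",cv2.resize(a,(800,300),interpolation=cv2.INTER_AREA))
print(robot.sense()["t"])
```

```text
4.2917
```

View pics/w_ph.png

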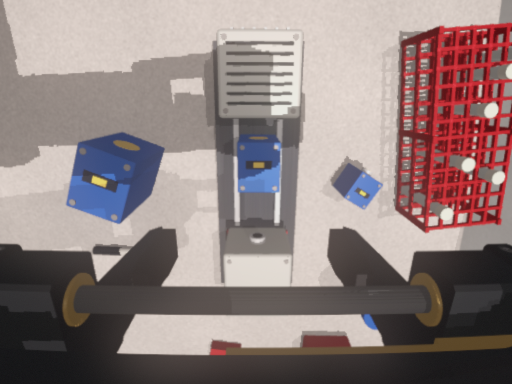

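View pics/w_rk.png

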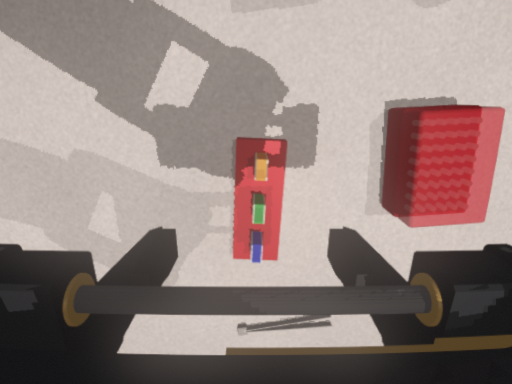

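Run:
```python
from h import *
a=cv2.imread("pics/w_ph.png")[15:295,205:315]; b=cv2.imread("pics/w_rk.png")[130:270,222:297]
A=cv2.resize(a,None,fx=2.1,fy=2.1,interpolation=cv2.INTER_CUBIC)
B=cv2.resize(b,None,fx=4.2,fy=4.2,interpolation=cv2.INTER_CUBIC)
t=cv2.imread("pics/top0.png")[165:225,105:255]; T=cv2.resize(t,None,fx=1.7,fy=1.7)
im=np.zeros((600,800,3),np.uint8); im[:A.shape[0],:A.shape[1]]=A; im[:B.shape[0],240:240+B.shape[1]]=B; im[:T.shape[0],800-T.shape[1]:]=T
cv2.imwrite("pics/crop1.png",im)
```

```text
(no output)
```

View pics/crop1.png

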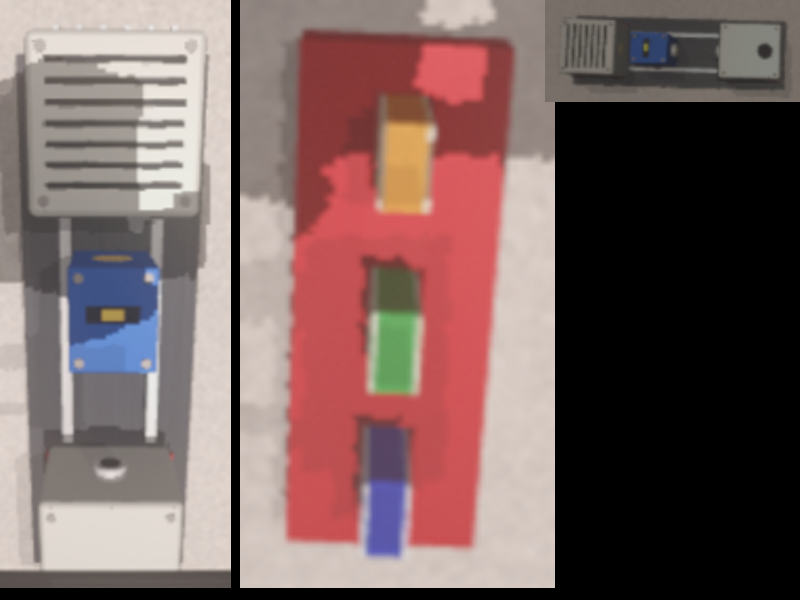

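Run:
```python
from h import *
L=lambda n:dict(np.load(f"pics/{n}.npz"))
P,K=L("w_ph"),L("w_rk")
A=lambda l:(np.array(l)+.5)/2.1+[205,15]-.5
B=lambda l:(np.array(l)-[240,0]+.5)/4.2+[222,130]-.5
lamp=cast(P,A([[24,32],[206,32],[201,217],[28,217]]),.099)
det=cast(P,A([[40,504],[181,504]]),.099)
mod=cast(P,A([[70,268],[158,268],[155,372],[70,372]]),.099)
knob=cast(P,A([[110,462]]),.105)
g=cast(K,B([[367,313],[421,313],[419,394],[369,394]]),.051)
am=cast(K,B([[378,123],[434,123],[432,213],[377,213]]),.051)
bl=cast(K,B([[360,483],[410,483],[404,557],[365,557]]),.051)
rk=cast(K,B([[304,36],[513,40],[473,546],[287,541]]),.02)
for n,x in dict(lamp=lamp,det=det,mod=mod,g=g,am=am,bl=bl,rk=rk).items():
    print(n,x.mean(0),"edges mm",1e3*np.linalg.norm(x-np.roll(x,-1,0),axis=1)); print(x[:,:2].round(4).tolist())
# top camera cross-check
a=cv2.imread("pics/top0.png"); c=robot.camera_info("top"); hsv=cv2.cvtColor(a,cv2.COLOR_BGR2HSV)
T=lambda l:(np.array(l)-[545,0]+.5)/1.7+[105,165]-.5
for n,l in dict(lamp=[[563,18],[615,19],[613,75],[561,72]],det=[[720,24],[783,25],[781,79],[718,77]],mod=[[632,31],[670,33],[669,65],[630,64]]).items():
    x=cast(c,T(l),.099); print("top",n,x.mean(0),1e3*np.linalg.norm(x-np.roll(x,-1,0),axis=1))
red=((hsv[...,0]<8)|(hsv[...,0]>172))&(hsv[...,1]>120)&(hsv[...,2]>60); red[:200]=0
r=cv2.minAreaRect(rect(red)[0]); x=cast(c,cv2.boxPoints(r),.02);print("top rack",x.mean(0),x[:,:2].tolist())
gr=(hsv[...,0]>40)&(hsv[...,0]<85)&(hsv[...,1]>80); gr[:200]=0
cs=rect(gr); print(cv2.minAreaRect(cs[0]),cast(c,[cv2.minAreaRect(cs[0])[0]],.051))
```

```text
lamp [0.6138 0.2348 0.099 ] edges mm [88.376  88.0468 90.7269 87.957 ]
[[0.5717, 0.2808], [0.66, 0.2766], [0.6571, 0.1886], [0.5665, 0.193]]
det [0.6022 0.021  0.099 ] edges mm [86.1022 86.1022]
[[0.5592, 0.0232], [0.6452, 0.0189]]
mod [0.6087 0.1348 0.099 ] edges mm [47.2353 58.6344 48.0978 58.6155]
[[0.5868, 0.1653], [0.634, 0.1629], [0.6311, 0.1044], [0.583, 0.1068]]
g [ 0.5192 -0.2956  0.051 ] edges mm [13.444  21.9778 12.7343 21.9801]
[[0.5142, -0.2837], [0.5275, -0.2858], [0.5238, -0.3075], [0.5112, -0.3055]]
am [ 0.529  -0.2487  0.051 ] edges mm [13.2665 22.1113 13.3321 22.1079]
[[0.5243, -0.2368], [0.5374, -0.2389], [0.5338, -0.2607], [0.5206, -0.2586]]
bl [ 0.5096 -0.3422  0.051 ] edges mm [13.0707 22.2212 10.429  22.2177]
[[0.5049, -0.3302], [0.5179, -0.3322], [0.513, -0.3539], [0.5027, -0.3523]]
rk [ 0.5198 -0.2948  0.02  ] edges mm [ 53.9877 148.8673  55.1481 148.1896]
[[0.5083, -0.2174], [0.5615, -0.2268], [0.5319, -0.3727], [0.4777, -0.3623]]
top lamp [0.6117 0.2323 0.099 ] [85.0851 91.1471 84.7293 88.0252]
top det [ 0.597  -0.0313  0.099 ] [102.3126  87.6727 101.7073  86.0937]
top mod [0.6056 0.131  0.099 ] [61.9735 52.013  63.2585 53.7256]
top rack [ 0.5183 -0.2958  0.02  ] [[0.5059808894843727, -0.21785502781075344], [0.5598354318742632, -0.22918342944169096], [0.530448551185585, -0.37390921040302305], [0.47675614579805387, -0.36206479950921466]]
((319.5384521484375, 221.3076934814453), (7.452413558959961, 2.7456259727478027), 11.309932708740234) [[ 0.5189 -0.295   0.051 ]]
```

The crop confirms the choices. Sizes agree: lamp 88–91 mm, module 48×59, cell 13×22, rack 54×149. The two cameras agree to within 2–3 mm. Photometer yaw is about −0.051, and the module gap about 26 mm. Now I slide the module.

```bash
cat >> h.py <<'E'
TH=-.051; O=np.array([.6060,.0998,0])
def W(x,y,z): return O+[x*np.cos(TH)-y*np.sin(TH), x*np.sin(TH)+y*np.cos(TH), z]
def fy(): 
    f=robot.sense()["wrist_force"]; return np.array([f[0]*np.cos(TH)+f[1]*np.sin(TH), -f[0]*np.sin(TH)+f[1]*np.cos(TH), f[2]])
E
python3 - <<'E'
from h import *
y=.0345
robot.move_ptp(W(0.0005,y,.17),down(TH)); robot.move_l(W(0.0005,y,.085)); f0=fy(); print("f0",f0)
robot.grip(0.45,8); robot.grip(0.0,8); print("grip",robot.sense()["opening"]*88,fy()-f0)
robot.move_l(W(0.0005,y+.020,.085),speed=.05); f0=fy(); print("free",f0)
for i in range(20):
    y1=y+.020+.001*(i+1); robot.move_l(W(0.0005,y1,.085),speed=.02); d=fy()-f0
    print(round(y1,4),d)
    if d[1]<-5: break
robot.grip(.85); robot.wait(.2); print(robot.sense()["t"],robot.sense()["opening"])
E
```

```text
f0 [ 0.3466 -0.0868  0.2697]
grip 49.98078206449005 [-1.585  -0.3293  2.8453]
free [-0.0451  1.9189  4.0588]
0.0555 [-0.0416 -0.6326 -0.8801]
0.0565 [-0.899  -5.0199  0.2815]
9.175 0.8483327760383818
```

Contact came after about 21.5 mm of travel, but I had estimated 25.6 mm. I check with a close look before trusting it.

Run:
```python
from h import *
robot.move_l(W(0.0005,.0565,.14),speed=.2); robot.move_l(W(0,.06,.22),speed=.2); robot.wait(.2)
c=robot.camera_info("wrist"); im=robot.get_image("wrist")[:,:,::-1].copy(); np.savez("pics/w2.npz",**c); cv2.imwrite("pics/w2.png",im)
# predicted lines
print(proj(c,[W(0,.09,.099),W(0,.03,.099),W(-.025,.06,.099)]), robot.sense()["t"])
a=im[10:290,170:340]; cv2.imwrite("pics/w2c.png",cv2.resize(a,None,fx=2.1,fy=2.1,interpolation=cv2.INTER_CUBIC))
```

```text
[[251.8768 157.9672]
 [251.9242 220.3712]
 [224.6756 190.2525]] 10.4
```

View pics/w2c.png

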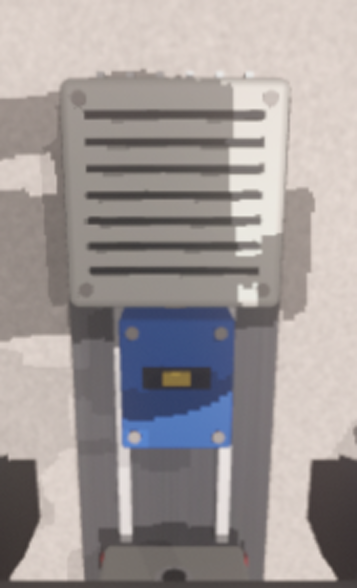

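Run:
```python
from h import *
c=dict(np.load("pics/w2.npz"))
im=cv2.imread("pics/w2.png"); h=cv2.cvtColor(im,cv2.COLOR_BGR2HSV)
A=lambda l:(np.array(l)+.5)/2.1+[170,10]-.5
for x,y in [(155,305),(155,320),(155,446),(121,400),(234,400),(65,285),(281,285)]:
    X=cast(c,A([[x,y]]),.099)[0]-O; print((x,y),1e3*np.array([X[0]*np.cos(TH)+X[1]*np.sin(TH),-X[0]*np.sin(TH)+X[1]*np.cos(TH)]))
print([ (v,im[v,243].tolist()) for v in range(150,168)]); print([ (v,im[v,243].tolist()) for v in range(216,228)])
```

```text
(155, 305) [-7.3562 92.6785]
(155, 320) [-7.4163 86.2584]
(155, 446) [-7.9785 28.1861]
(121, 400) [-22.7983  50.3019]
(234, 400) [27.1587 50.3176]
(65, 285) [-44.8508 101.1597]
(281, 285) [ 45.2513 101.1455]
[(150, [139, 144, 150]), (151, [138, 144, 150]), (152, [138, 143, 149]), (153, [132, 137, 143]), (154, [126, 130, 136]), (155, [117, 115, 119]), (156, [104, 84, 79]), (157, [102, 68, 58]), (158, [103, 67, 56]), (159, [103, 67, 55]), (160, [104, 67, 56]), (161, [108, 68, 55]), (162, [120, 75, 58]), (163, [127, 79, 59]), (164, [130, 80, 60]), (165, [131, 81, 60]), (166, [130, 80, 59]), (167, [130, 80, 59])]
[(216, [186, 120, 82]), (217, [186, 120, 82]), (218, [186, 120, 83]), (219, [186, 120, 82]), (220, [186, 120, 83]), (221, [185, 120, 82]), (222, [175, 114, 81]), (223, [140, 101, 87]), (224, [105, 96, 99]), (225, [99, 97, 100]), (226, [99, 96, 100]), (227, [99, 96, 99])]
```

By sight a gap of about 3–4 mm remains and the module sits hard against the +x lip. The wrist camera therefore reads about 2 mm high in x (the top camera agrees), and the "contact" was jamming on the lip. I correct the origin, then push the −y face with closed fingers, which also squares it up.

```bash
sed -i 's/O=np.array(.*/O=np.array([.6042,.0985,0])/' h.py
python3 - <<'E'
from h import *
robot.move_ptp(W(0,.002,.16),down(TH)); robot.grip(0,8); robot.move_l(W(0,.002,.096)); robot.wait(.2); f0=fy(); print(f0)
y=.010; robot.move_l(W(0,y,.096),speed=.05)
while y<.034:
    y+=.001; robot.move_l(W(0,y,.096),speed=.03); d=fy()-f0; print(round(y,4),d)
    if d[1]<-8: break
y0=robot.sense()["position"]; print(y0,robot.sense()["t"])
robot.move_l(W(0,y-.015,.096),speed=.1); robot.move_l(W(0,.0,.20),speed=.2); robot.grip(.6); robot.move_l(W(0,.06,.25),speed=.2); robot.wait(.2)
c=robot.camera_info("wrist"); im=robot.get_image("wrist")[:,:,::-1].copy(); np.savez("pics/w3.npz",**c); cv2.imwrite("pics/w3.png",im)
a=im[10:290,170:340]; cv2.imwrite("pics/w3c.png",cv2.resize(a,None,fx=2.1,fy=2.1,interpolation=cv2.INTER_CUBIC))
E
```

```text
[ 0.775  -0.4904  0.2342]
0.011 [-0.7341  0.6071 -0.5977]
0.012 [-1.4136 -0.0052  0.5488]
0.013 [-1.0594  0.792  -0.5462]
0.014 [-1.6115 -0.0378 -1.6417]
0.015 [-0.8717  0.1297  0.0663]
0.016 [-1.3816  1.5312  0.0036]
0.017 [ 0.0739  0.0632 -0.4575]
0.018 [-0.9332  0.1451 -1.0061]
0.019 [-0.7827 -0.133   0.26  ]
0.02 [-0.5113 -0.7508  0.289 ]
0.021 [-1.4981 -0.1997 -0.7104]
0.022 [-1.1313  0.0543  0.1744]
0.023 [-1.4687 -4.8939  0.4035]
0.024 [-1.9477 -9.4606  0.7857]
[0.6053 0.1209 0.096 ] 16.55
```

View pics/w3c.png

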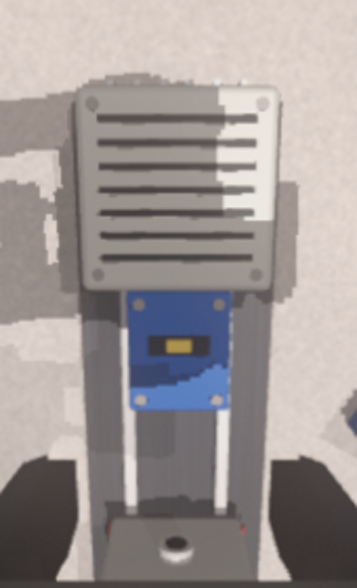

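The module is now flush: no blue front face shows beyond the lamp edge, and the force rose steadily to 9 N against the lamp. Touch puts the origin y at about 0.099. Next is the green cell.

```bash
sed -i 's/O=np.array(.*/O=np.array([.6042,.0992,0])/' h.py
python3 - <<'E'
from h import *
th=-.203; u=np.array([np.cos(th),np.sin(th),0]); p=np.array([.5182,-.2955,0])
robot.move_ptp(p+[0,0,.14],down(th)); robot.grip(.45,4)
robot.move_l(p+[0,0,.0445],speed=.08); robot.wait(.3); F=lambda:np.mean([ (robot.wait(.02),robot.sense()["wrist_force"]@u)[1] for _ in range(8)])
f0=F(); robot.grip(0,4); robot.wait(.2); f1=F()-f0; s=robot.sense()
print("open mm",s["opening"]*88,"lateral",f1,"wf",s["wrist_force"],s["t"])
o=0
for k in range(4):
    if abs(f1)<.7: break
    o+=.0005*np.sign(f1); robot.move_l(p+u*o+[0,0,.0445],speed=.02); robot.wait(.1); f1=F()-f0; print(o,f1)
print(robot.sense()["position"],robot.sense()["t"])
E
```

```text
open mm 12.317565537016542 lateral 0.04369087334674386 wf [ 0.2091 -0.3013  0.1844] 23.9583
[ 0.5182 -0.2955  0.0445] 23.9583
```

Run:
```python
from h import *
p=np.array([.5182,-.2955,0])
robot.grip(0,15); robot.wait(.2); robot.move_l(p+[0,0,.2],speed=.1); print(robot.sense()["opening"]*88)
robot.move_ptp(W(0,-.025,.2),down(TH)); robot.move_l(W(0,-.025,.076),speed=.08); robot.wait(.4)
s=robot.sense(); print(s["position"],W(0,-.025,.076),s["opening"]*88,s["t"],s["wrist_force"])
c=robot.camera_info("wrist"); im=robot.get_image("wrist")[:,:,::-1].copy(); np.savez("pics/w4.npz",**c); cv2.imwrite("pics/w4.png",im)
cv2.imwrite("pics/s4.png",robot.get_image("scene")[:,:,::-1])
a=cv2.resize(im,(533,400)); b=cv2.resize(cv2.imread("pics/s4.png")[90:250,200:390],None,fx=1.4,fy=1.4)
v=np.zeros((600,800,3),np.uint8); v[:600]=cv2.resize(im,(800,600),interpolation=cv2.INTER_CUBIC); v[:b.shape[0],:b.shape[1]]=b; cv2.imwrite("pics/v4.png",v)
```

```text
12.19199019051979
[0.6029 0.0742 0.0761] [0.6029 0.0742 0.076 ] 12.298282278633796 29.6 [ 0.7943 -0.0006  0.3463]
```

View pics/v4.png

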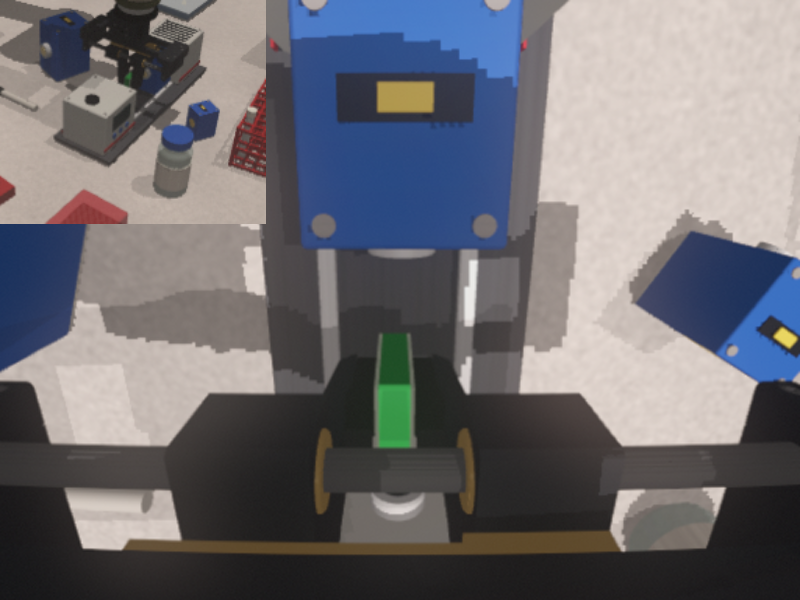

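Run:
```python
from h import *
c=dict(np.load("pics/w4.npz"))
S=lambda l:(np.array(l)+.5)/1.5625-.5
def loc(n,l,z):
    X=cast(c,S(l),z)-O; print(n,(1e3*np.c_[X[:,0]*np.cos(TH)+X[:,1]*np.sin(TH),-X[:,0]*np.sin(TH)+X[:,1]*np.cos(TH)]).round(1).tolist())
loc("modrear",[[303,247],[508,247]],.099)
loc("modtop mid", [[293,60],[521,60]],.099)
loc("celltop front",[[375,385],[415,385]],.0825)
loc("cellbot front",[[379,333],[412,333]],.0375)
loc("lips L",[[317,260],[339,260],[319,345],[340,345]],.020)
loc("lips R",[[458,260],[477,260],[454,345],[473,345]],.020)
loc("plate edges",[[273,340],[528,340]],.014)
loc("screws",[[323,225],[485,225]],.099)
s=cv2.imread("pics/s4.png"); cv2.imwrite("pics/s4c.png",cv2.resize(s[85:205,230:370],None,fx=5,fy=5,interpolation=cv2.INTER_CUBIC))
# same scales in w3 for lamp/det
c=dict(np.load("pics/w3.npz")); S=lambda l:(np.array(l)+.5)/2.1+[170,10]-.5
loc("w3 modrear",[[131,410],[229,410]],.099); loc("w3 modfront",[[126,292]],.099); loc("w3 lamp",[[83,289],[274,289],[75,95],[281,95]],.099); loc("w3 det front",[[112,519],[243,519]],.099)
loc("w3 lips",[[124,440],[136,440],[216,440],[229,440]],.02)
```

```text
modrear [[-20.9, 32.6], [28.2, 32.6]]
modtop mid [[-20.8, 73.4], [28.2, 73.4]]
celltop front [[-5.0, -13.4], [7.3, -13.4]]
cellbot front [[-5.2, -14.5], [8.1, -14.5]]
lips L [[-31.9, 11.8], [-22.5, 11.8], [-33.1, -27.4], [-23.6, -27.4]]
lips R [[28.1, 11.8], [36.2, 11.8], [28.0, -27.5], [36.6, -27.5]]
plate edges [[-55.6, -27.6], [63.5, -27.7]]
screws [[-15.9, 37.9], [22.3, 37.9]]
w3 modrear [[-20.4, 32.6], [28.6, 32.5]]
w3 modfront [[-21.4, 91.8]]
w3 lamp [[-41.6, 93.2], [48.2, 93.1], [-41.4, 177.4], [47.5, 177.3]]
w3 det front [[-32.0, -29.4], [37.9, -29.5]]
w3 lips [[-31.6, -17.9], [-23.7, -17.9], [28.6, -17.9], [37.1, -17.9]]
```

View pics/s4c.png

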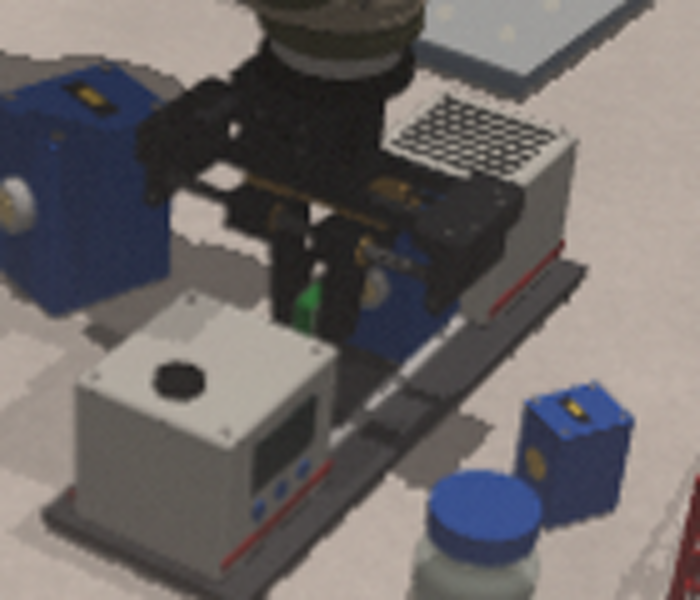

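Compared in the same image, the photometer axis reads +2.6 mm in x and the cell +1.3 mm. The cell's front edge reads about 1.6 mm too far from the module. The cell looks upright and square. I trim by (+1.3, +1.6) mm and check again.

Run:
```python
from h import *
robot.move_l(W(.0013,-.0234,.076),speed=.02); robot.wait(.5)
s=robot.sense(); print(s["position"],s["opening"]*88,s["t"],s["wrist_force"],abs(s["qd"]).max())
im=robot.get_image("wrist")[:,:,::-1].copy(); t=robot.get_image("top")[:,:,::-1]
v=np.zeros((600,800,3),np.uint8); v[:]=cv2.resize(im,(800,600),interpolation=cv2.INTER_CUBIC); 
b=cv2.resize(t[60:260,60:420],(266,148)); b=t[120:250,100:366]; v[:130,:266]=b; cv2.imwrite("pics/v5.png",v)
```

```text
[0.6043 0.0757 0.076 ] 12.477898506356047 30.45 [ 0.6967  0.3854 -0.9536] 0.0013384022064520107
```

View pics/v5.png

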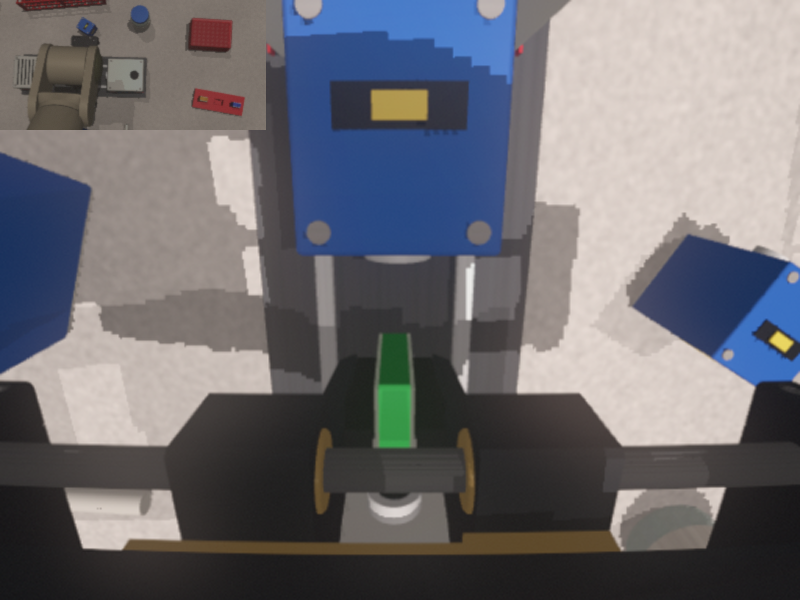

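```bash
python3 -c "
from station import robot
robot.sign_off(); print(robot.sense()['t'])"
```

```text
the job is handed in; nothing more can be done
the job is handed in; nothing more can be done
```

The filter module is flush against the lamp housing, and the green cell is held still in the light path. I signed off at about 30.5 s; sign-off gives no verdict.

**Module:** My first slide, gripping the module, jammed on a guide lip and left a gap of about 3–4 mm, which I saw in the picture. I then pushed its −y face with closed fingers. The force against the lamp rose steadily to 9 N, and the next picture showed no gap.

**Cell:** I gripped the green cell by its frosted faces at 15 N. The jaw opening read about 12.3–12.5 mm, against 12.5 mm for the cell. I lifted it out, carried it at 0.2 m and lowered it into the light path.

**Last checks:**
- **Centring:** after a trim of 1.3 mm across and 1.6 mm along the beam, the cell sits at column 395 of the final picture, against 395.5 for the guide centre. Its position along the beam was not recomputed after the trim; I only saw the expected shift in the picture.
- **Square and upright:** the cell looked square and upright. The measured lean was about 1 mm over its height, which is within pixel noise.
- **Stillness and contact:** joint speed was close to zero and the wrist force about 1 N, with nothing seen touching the glass.
- **Other items:** the other cells and the rest of the bench in view looked undisturbed. I did not measure them.

**Disagreement:** the wrist and top cameras differed by 2–3 mm, so I judged the final centring within a single wrist picture. Along the beam I expect about 1 mm of uncertainty. The cell's height was taken from the rack's dimensions and not measured separately.

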